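# Read the code label under the hood

### The job

Take the hand-held code reader out of its stand and read the black-and-white code label of the grey module on the tilted easel: set the reader's orange nose square on the middle of the label, gently press until the sprung nose gives, and hold it steady there for about two seconds. Then put the reader back in its stand, upright and fully seated as it was, and let go. Do not push hard, do not shift the easel's tilted deck, and leave the other things on the bench where they are.

Things in the scene. Friction and masses are not known exactly. Their poses are not given: they have to be found in the camera images.
- reader: Hand-held code reader, 158 mm, 0.11-0.18 kg, nose-down in its stand. Origin: tip of the free nose, on the axis; z runs from nose to rear. Along z: orange nose 0-16 mm (18 mm dia, 12 at the tip); black barrel 22 mm dia to 70; yellow flange 42 mm dia, 70-76; black square handle 28 x 28 mm, flats facing x and y, 76-156: grip it by two flats, e.g. 125 mm from the nose tip.
- stand: Fixed grey stand: foot 88 mm dia, round post 54 mm dia, 90 mm high, with an open well 30 mm dia, 78 mm deep in its top. Origin at the centre of the foot's underside, on the bench; z up. The reader's flange rests on the post's rim; then the reader's origin is 20 mm above the stand's origin, at most 4 mm off its axis.
- easel: The easel: dark base 124 x 150 mm on rubber feet, fixed to the bench, carrying the tilted deck, hood and grey module. Origin on the bench under the centre of the base; its low front edge faces the easel's own -x. The module is fixed to the deck.
- aim (a point): Point on the deck's face exactly under the label's centre. z: out of the deck, perpendicular to deck and label; x up the slope, y level along the deck. The label (white, 36 mm square, black code) lies on the grey module's flat top (78 x 90 mm), centred on this z axis. The module's height differs from unit to unit: the label is 14 to 26 mm above this point, so feel for it.
- nose (a point): Tip of the reader's orange sprung nose; moves with the nose, which slides into the barrel along the reader's z: it begins to give at 2.5 N, stiffens by 1 N per mm and is at its stop after 6 mm (8.5 N). A reading needs 3 N or more, with the nose on the label.
- cutters: Blue-handled side cutters lying on the bench, 41 x 120 x 10 mm, bystander.
- pcb: Green populated circuit board lying on the bench, 64 x 100 x 10 mm, bystander.
- tips: Small white round pot with lid, 44 mm wide, 26 mm high, bystander.
- driver: Screwdriver with yellow handle, 144 mm long, lying on the bench, bystander.
- braid: Flat blue and copper reel, 40 x 67 x 10 mm, bystander.
- easel_deck (a joint): Tilt of the deck from level, rad; 0.48 to 0.62, different every time, hinged at the easel's front edge and held by stiff friction: a gentle press does not move it. The deck is 120 mm long up the slope and 128 mm wide.
- hood (a point): Middle of the top edge of the black hood's back plate. The plate stands perpendicular to the deck, 124 mm wide, 84 mm high over the deck's face, its near face 52 mm up-slope of the label's centre, so it leans over the label. Side cheeks 50 mm high stand 60 mm to either side of the label on the rear 44 mm of the deck. The way in is along the deck's perpendicular.

How it is judged:
By the outcome, as a careful person would: the job done as asked, in the order asked, and still so for the second after the job is handed in, with the robot touching nothing.
It also fails if it takes over 58 s, if anything falls off the work surface, if the arm or the gripper's body presses on something with over 40 N, if the wrist force passes 120 N, or if a joint passes its speed limit or range.

### The arm

A 6-joint arm with a two-finger parallel gripper is mounted at the origin on a cart in front of the work surface, level with it; the furniture and walls round the work are solid. World frame = base frame: x ahead of the robot, y to its left, z up, the work surface at z = 0. Lengths are in m, angles in rad, forces in N, time in s.
With the tool pointing down it reaches from about 0.35 to 0.975 m from the base axis. Payload 4.9 kg.
Tool frame: the origin (TCP) lies at the very end of the fingers, on their centre line; the grasp point (between the pads) lies 19 mm behind it (ctrl.grasp_offset is the distance from the TCP to the grasp point, in m); z points along the fingers, y is the line along which they close (so a half turn about z gives the same grasp; the last joint's range is limited). The gripper opens to 85 mm and grips with 20 to 120 N. Pads are 22 mm wide; open, the fingers measure 114 mm over their backs; the gripper's body (76 mm by 85 mm) begins 54 mm behind the grasp point. The pads swing forward as they close: fully open they stand 13 mm farther back than shut.
Start: joints at [-1.376, 0.053, 1.613, -0, 1.476, -0.119], TCP at [0.193, -0.594, 0.231] pointing down, gripper open.
Joint ranges: [-3.01, 3.01], [-1.01, 2.22], [0.06, 2.58], [-1.02, 4.17], [0.09, 2.62], [-3.14, 3.14]. Speed limits (rad/s): [2.57, 2.57, 3.14, 3.14, 3.14, 3.14].

### API

Orientations are given as a rotation vector (axis times angle).
In Python, from station import ctrl, optics gives the robot as it stands.
- The arm moves only by the shell command python3 -m handwheel 'ROWS' [OPENING] [FORCE]. ROWS is JSON, a list of rows, each an object of numbers: "tx", "ty", "tz": the shift along the tool's x, y, z in mm; "roll": the turn about the tool's z in rad. A call has 1 to 12 rows; each row shifts and turns the commanded pose from where the row before left it, along the tool's axes as they then stand; what a row does not reach is not made up. A row lasts 1/12 s, in which the tool goes at most 41.7 mm and 7.16 degrees, less where a joint would pass 70% of its speed; a pose out of reach is approached as far as the arm can. A call with a gripper value outside its range is refused whole. OPENING is the finger opening in mm, from 0 to 85.4, set as the call begins (- or left out, the last holds). The fingers move at their own pace and stop on an object; FORCE is the grip in N (left out, the last holds). Time passes only in rows, so rows that do not move let the fingers close. It gives the time, the measured TCP pose, the force, the opening and the grip force at its end, in the units of the state.
- ctrl.get_obs(): the state, without advancing time (a new reading comes with each control period).
- optics.get_image(name): name is "scene" or "top" or "wrist"; returns (picture, depth): 420x560x3 uint8, red, green, blue; 420x560 float32, m along the optical axis (not along the pixel's ray), 0 where there is no reading.
- optics.camera_params(name): a dict with "mtx" (3x3 intrinsics, pixels), "extrinsics" (4x4, takes a point from camera to world coordinates); the wrist camera has in their place "tool_from_camera" (4x4, takes a point from camera to tool coordinates, whose origin is the TCP and whose axes are the flange's). Camera axes: x right, y down, z forward; pixel columns grow to the right and rows downward; lengths in m; the calibration is good to about 2 mm. A picture is of the moment at which its call begins: read the wrist's pose just before it. camera_params takes no time and is no camera call.
- ctrl.finish_job(): hands the job in; it is judged then, once.
The state is a dict: "t": time; "q": joint angles; "dq": joint speeds; "effort": joint torques, N m; "tool_pos": TCP position; "tool_rot": TCP orientation; "contact_force": force on the tool from outside, world axes, zero at the start; "wrist_torque": the same for the moment, N m; "opening": finger opening in m; "grip_force": force on a finger pad.
Only numpy, scipy, OpenCV 4.12 (cv2) and the standard library are available. Lean on these libraries where they do the work, as an engineer would, in place of code of your own. Each camera call takes 0.05 s, during which the arm holds its last target. There are 200 camera calls.

## Working session

There is one attempt and no reset: what is moved stays moved. The work goes in short steps, Python scripts to look and compute and a shell command to move; the robot and the scene stay as the last step left them, time stands still between calls to the robot, and variables do not carry over. Pictures are saved under pics/ and viewed, at most 10 in all, crops included, and the job is handed in when it is done.

```bash
ls; mkdir -p pics; python3 - <<'E'
from station import ctrl, optics
import numpy as np, cv2
for n in ("scene","top"):
    im,d=optics.get_image(n); p=optics.camera_params(n)
    np.savez(f"{n}.npz",im=im,d=d,K=p["mtx"],T=p["extrinsics"])
    cv2.imwrite(f"pics/{n}0.png",im[:,:,::-1]); print(n,p["mtx"],p["extrinsics"])
print(ctrl.get_obs()); print(optics.camera_params("wrist"), ctrl.grasp_offset)
E
```

```text
pics
scene [[507.22030189   0.         281.04822614]
 [  0.         507.22030189 209.69558707]
 [  0.           0.           1.        ]] [[-0.84207903 -0.20948546  0.4970098   0.04860453]
 [-0.53911994  0.35407544 -0.76418602  0.92301156]
 [-0.0158931  -0.91145292 -0.41109729  0.55397733]
 [ 0.          0.          0.          1.        ]]
top [[532.78658667   0.         276.91445625]
 [  0.         532.78658667 208.82610321]
 [  0.           0.           1.        ]] [[ 0.01348254 -0.99522043  0.09671876  0.45123843]
 [-0.99960348 -0.01102385  0.02591054  0.12005415]
 [-0.02472049 -0.09702975 -0.99497443  1.13696374]
 [ 0.          0.          0.          1.        ]]
{'t': 0.1, 'q': array([-1.37599304e+00,  5.33182327e-02,  1.61417502e+00, -3.93859940e-05,
        1.47600706e+00, -1.18982430e-01]), 'dq': array([-0.00075275, -0.00120636, -0.00239336,  0.00077093, -0.00149859,
       -0.00287264]), 'effort': array([ 2.16581925e-04, -3.94904280e+01, -3.71365857e+01, -1.59994679e-04,
        3.92736692e-03, -4.77913282e-07]), 'tool_pos': array([ 0.19280186, -0.5939144 ,  0.23015803]), 'tool_rot': array([-3.10112384e+00, -4.90582028e-01,  1.75006772e-04]), 'contact_force': array([ 0.88230768,  0.70579835, -0.09196323]), 'wrist_torque': array([ 0.07814225,  0.00490022, -0.02918736]), 'grip_force': 0.0, 'opening': 0.08557299225476672}
{'mtx': array([[316.6255973 ,   0.        , 276.95821325],
       [  0.        , 316.6255973 , 204.12294706],
       [  0.        ,   0.        ,   1.        ]]), 'tool_from_camera': array([[ 2.37721195e-04, -9.53472599e-01, -3.01479597e-01,
         7.79477484e-02],
       [ 9.99999832e-01,  6.75205216e-05,  5.74971542e-04,
         7.16996260e-04],
       [-5.27863550e-04, -3.01479683e-01,  9.53472455e-01,
        -1.42000558e-01],
       [ 0.00000000e+00,  0.00000000e+00,  0.00000000e+00,
         1.00000000e+00]])} 0.0187
```

View pics/scene0.png

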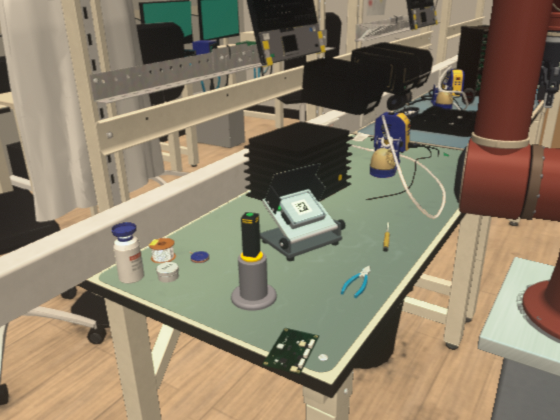

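View pics/top0.png

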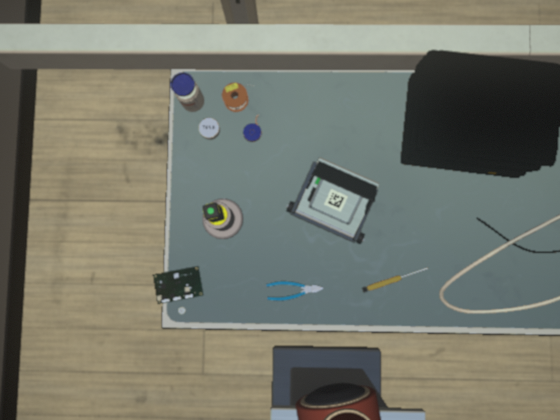

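The scene view shows the reader in the stand at about (252,250) and the easel label at (302,207). In the top view the handle top is at (213,211), the foot at (222,218) and the label at (336,200). The hood is on the up-slope side, toward the image's upper right. Next I'll measure these points.

```bash
cat > h.py <<'E'
import numpy as np, cv2
def cloud(K,T,d):
    v,u=np.indices(d.shape); 
    P=np.stack([(u-K[0,2])/K[0,0]*d,(v-K[1,2])/K[1,1]*d,d,np.ones_like(d)],-1)
    return (P@T.T)[...,:3]
def load(n):
    z=np.load(n+".npz"); return z["im"],cloud(z["K"],z["T"],z["d"]),z["d"]
def plane(Q):
    for _ in range(4):
        c=Q.mean(0); n=np.linalg.svd(Q-c,full_matrices=False)[2][2]; n*=np.sign(n[2])
        r=np.abs((Q-c)@n); Q=Q[r<max(.0015,2*np.median(r))]
    return c,n,len(Q),r.std()
E
python3 - <<'E'
from h import *
for n in ("top","scene"):
    im,P,d=load(n); ok=d>0
    c0=P[218,222] if n=="top" else P[250,252]
    # stand/reader
    hs=P[...,2]
    if n=="top": box=np.zeros_like(ok); box[190:250,190:255]=1
    else: box=np.zeros_like(ok); box[200:310,225:285]=1
    m=ok&box
    for lo,hi in((.168,.19),(.12,.165),(.09,.1),(.082,.094),(.02,.08),(.004,.016)):
        Q=P[m&(hs>lo)&(hs<hi)]
        if len(Q)>5:
            r=cv2.minAreaRect((Q[:,:2]*1000).astype(np.float32)); print(n,lo,len(Q),Q.mean(0).round(4),np.round(r[0],1),np.round(r[1],1),round(r[2],1))
    # label
    win=(slice(180,220),slice(318,356)) if n=="top" else (slice(192,222),slice(284,322))
    g=im[win].astype(int); Q=P[win]; 
    w=(g.min(-1)>185)
    print("white",w.sum(), np.percentile(g.min(-1),[5,25,50,75,95]))
    cc,nn,k,s=plane(Q[(Q[...,2]>.03)].reshape(-1,3)); print("plane",cc.round(4),nn.round(4),"tilt",np.arccos(nn[2]),"az",np.degrees(np.arctan2(nn[1],nn[0])),k,s)
    cv2.imwrite(f"pics/crop_{n}.png",cv2.resize(im[win[0].start-25:win[0].stop+25,win[1].start-30:win[1].stop+30,::-1],None,fx=6 ,fy=6,interpolation=cv2.INTER_CUBIC)); print(win[0].start-25,win[1].start-30)
E
```

```text
top 0.168 241 [0.5405 0.266  0.1753] [541.  266.5] [28.4 28.9] 14.0
top 0.12 67 [0.5354 0.2579 0.1419] [536.5 258.6] [17.1 35.4] 60.9
top 0.09 154 [0.5358 0.2585 0.0938] [537.6 262.5] [40.5 50.9] 55.8
top 0.082 197 [0.5333 0.2585 0.0895] [536.9 262.6] [42.4 52.6] 53.9
top 0.02 89 [0.5296 0.2478 0.0511] [533.  253.3] [22.6 52.6] 61.5
top 0.004 989 [0.5339 0.2598 0.0086] [537.4 266.8] [126.5 137.8] 0.8
white 122 [ 42. 124. 155. 158. 191.]
plane [0.5696 0.0317 0.0966] [-0.7028  0.436   0.562 ] tilt 0.9739469900092469 az 148.18486488536382 1078 0.004732390850111852
155 288
scene 0.168 166 [0.5377 0.2716 0.1742] [540.  268.6] [27.  28.6] 12.7
scene 0.12 434 [0.5377 0.2681 0.1419] [567.6 180.7] [ 28.9 214. ] 17.1
scene 0.09 285 [0.5597 0.2124 0.0944] [578.5 173.9] [ 54.2 255.1] 23.1
scene 0.082 342 [0.5538 0.2228 0.0884] [574.6 177. ] [ 52.6 246.8] 20.7
scene 0.02 1239 [0.5579 0.2105 0.0457] [583.1 158.3] [ 68.6 291.6] 24.8
scene 0.004 1048 [0.6025 0.1888 0.0085] [665.6  94.9] [128.3 523.1] 38.4
white 670 [ 40.95 151.   203.   210.   227.  ]
plane [0.5707 0.0351 0.0931] [-0.4423  0.1852  0.8776] tilt 0.5000360996473054 az 157.28295170877823 691 0.0006071685904204283
167 254
```

View pics/crop_top.png

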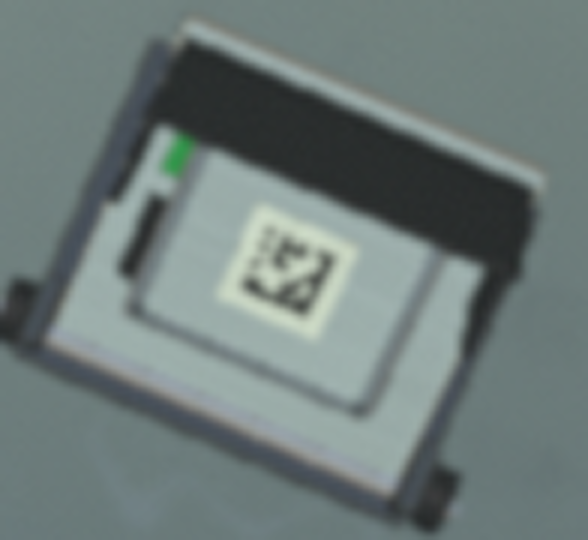

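```bash
cat >> h.py <<'E'
def whitequad(im,win,th):
    g=cv2.cvtColor(im[win],cv2.COLOR_RGB2GRAY)
E
python3 - <<'E'
from h import *
im,P,d=load("top")
px=np.array([[262,206],[357,240],[316,338],[220,300],[288,271]])/6-.42+[288,155]
win=P[190:211,326:347].reshape(-1,3); c,n,k,s=plane(win)
print("top",c.round(4),n.round(4),"tilt",np.arccos(n[2]),"az",np.degrees(np.arctan2(n[1],n[0])),k,len(win),s)
z=np.load("top.npz");K,T=z["K"],z["T"]
r=np.c_[(px-K[:2,2])/K[0,0],np.ones(5)]@T[:3,:3].T; o=T[:3,3]
L=o+r*(((c-o)@n)/(r@n))[:,None]; print(L.round(4)); E=np.roll(L[:4],-1,0)-L[:4]; print(np.linalg.norm(E,axis=1), np.degrees(np.arctan2(E[:,1],E[:,0])))
# scene: same region cropped around top-derived label
im,P,d=load("scene"); z=np.load("scene.npz");K,T=z["K"],z["T"]
q=(L-T[:3,3])@T[:3,:3]; print("scene px",(q[:,:2]/q[:,2:]*K[0,0]+K[:2,2]).round(1))
R=cv2.Rodrigues(np.array([-3.10112384e+00, -4.90582028e-01,  1.75e-04]))[0]; print(R.round(3))
E
```

```text
top [0.5704 0.0319 0.1017] [ 0.6806 -0.7197  0.1375] tilt 1.432867305785851 az -46.59988144991875 263 441 0.0035018229977838784
[[ 0.4811  0.1034  0.9177]
 [ 0.4625  0.1106  1.0474]
 [ 0.4176  0.1531  1.4923]
 [ 0.4396  0.127   1.2464]
 [ 0.5858  0.0219 -0.027 ]]
[0.13119399 0.44921296 0.24824388 0.33217138] [158.84314524 136.50139387 -49.9912323  -29.62108583]
scene px [[  333.8  -312.6]
 [  347.4  -460.5]
 [  398.5 -1374. ]
 [  368.1  -764.5]
 [  299.2   251.3]]
[[ 0.951  0.309 -0.   ]
 [ 0.309 -0.951  0.002]
 [ 0.    -0.002 -1.   ]]
```

View pics/crop_scene.png

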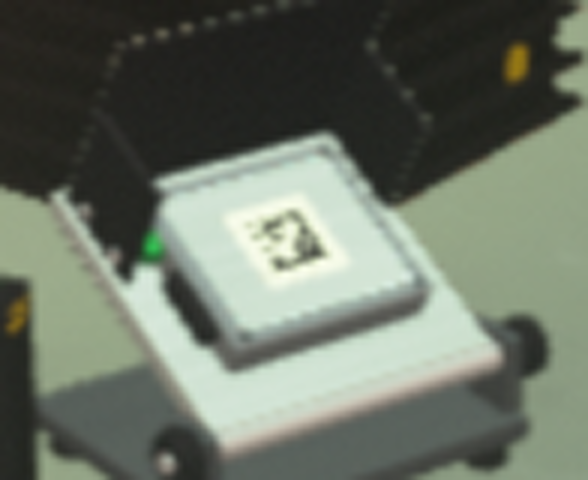

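```bash
python3 - <<'E'
from h import *
for name,px,half in (("top",np.array([[262,206],[357,240],[316,338],[220,300],[288,271]])/6-.42+[288,155],9),("scene",np.array([[292,191],[344,254],[276,289],[224,210],[284,239]])/6-.42+[254,167],8)):
    im,P,d=load(name); u,v=px[4].round().astype(int); sl=(slice(v-half,v+half+1),slice(u-half,u+half+1))
    Q=P[sl][d[sl]>0]; Q=Q[np.abs(Q[:,2]-np.median(Q[:,2]))<.03]; c,n,k,s=plane(Q)
    print(name,c.round(4),n.round(4),"tilt",np.arccos(n[2]),"az",np.degrees(np.arctan2(n[1],n[0])),k,len(Q),s)
    z=np.load(name+".npz");K,T=z["K"],z["T"]
    r=np.c_[(px-K[:2,2])/K[0,0],np.ones(5)]@T[:3,:3].T; o=T[:3,3]
    L=o+r*(((c-o)@n)/(r@n))[:,None]; print(L.round(4)); E=np.roll(L[:4],-1,0)-L[:4]; print(np.linalg.norm(E,axis=1), np.degrees(np.arctan2(E[:,1],E[:,0])))
E
```

```text
top [0.5716 0.0312 0.0951] [-0.4461  0.2002  0.8723] tilt 0.5109264254703453 az 155.82619670358676 269 359 0.000591770760262475
[[0.592  0.0414 0.1032]
 [0.581  0.0107 0.1046]
 [0.5506 0.0222 0.0864]
 [0.5629 0.0538 0.0855]
 [0.5717 0.0322 0.0949]]
[0.03262058 0.03720247 0.03388173 0.03617055] [-109.73032703  159.23873928   68.64283321  -23.09070588]
scene [0.5745 0.0327 0.0962] [-0.4488  0.176   0.8761] tilt 0.503003174609473 az 158.58844743446213 191 289 0.0004501828031089674
[[0.5835 0.0118 0.105 ]
 [0.5557 0.021  0.0889]
 [0.5644 0.0558 0.0864]
 [0.5957 0.0409 0.1054]
 [0.5741 0.0338 0.0958]]
[0.03344918 0.03599669 0.03951591 0.03155841] [ 161.76209153   75.94655031  -25.45090602 -112.65545633]
```

```bash
python3 -m handwheel '[{"tx":24.9,"ty":-29.7,"tz":-1},{"tx":24.9,"ty":-29.7,"tz":-1},{"tx":24.9,"ty":-29.7,"tz":-1},{"tx":24.9,"ty":-29.7,"tz":-1},{"tx":24.9,"ty":-29.7,"tz":-1},{"tx":24.9,"ty":-29.7,"tz":-1},{"tx":24.9,"ty":-29.7,"tz":-1},{"tx":24.9,"ty":-29.7,"tz":-1},{"tx":24.9,"ty":-29.7,"tz":-1},{"tx":24.9,"ty":-29.7,"tz":-1},{"tx":24.9,"ty":-29.7,"tz":-1},{"tx":24.9,"ty":-29.7,"tz":-1}]' 85 20
python3 -m handwheel '[{"tx":24.9,"ty":-29.7,"tz":-1},{"tx":24.9,"ty":-29.7,"tz":-1},{"tx":24.9,"ty":-29.7,"tz":-1},{"tx":24.9,"ty":-29.7,"tz":-1},{"tx":24.9,"ty":-29.7,"tz":-1},{"tx":24.9,"ty":-29.7,"tz":-1},{"tx":24.9,"ty":-29.7,"tz":-1},{"tx":24.9,"ty":-29.7,"tz":-1},{"tx":24.9,"ty":-29.7,"tz":-1},{"tx":24.9,"ty":-29.7,"tz":-1},{"tx":24.9,"ty":-29.7,"tz":-1},{"tx":24.9,"ty":-29.7,"tz":-1}]'
python3 -m handwheel '[{"roll":-0.124},{"roll":-0.124},{"roll":-0.124},{"roll":-0.124},{"roll":-0.124},{"roll":-0.124},{"roll":-0.124},{"roll":-0.124},{"roll":-0.124},{"roll":-0.124},{"roll":-0.124},{"roll":-0.124}]'
```

```text
$[0]: bad value
$[0]: bad value
$[0]: bad value
```

```bash
python3 -m handwheel '[{"tx":24.9,"ty":-29.7,"tz":-1,"roll":0},{"tx":24.9,"ty":-29.7,"tz":-1,"roll":0},{"tx":24.9,"ty":-29.7,"tz":-1,"roll":0}]' 85 20
```

```text
t: 0.35
tool_pos: [0.2364, -0.4853, 0.2332]
tool_rot: [-3.101, -0.488, 0.0]
contact_force: [0.4, -0.8, 0.9]
opening: 0.0849
grip_force: 0.0
```

```bash
python3 -m handwheel --help | head -30; python3 -m handwheel '[{"tx":25,"ty":-30,"tz":-1,"roll":0}]'
```

```text
t: 0.43
tool_pos: [0.2511, -0.4487, 0.2344]
tool_rot: [-3.102, -0.489, 0.0]
contact_force: [0.9, 0.2, 0.5]
opening: 0.0855
grip_force: 0.0invalid input: not JSON, or not a number
```

```bash
python3 -m handwheel '[{"tx":24.8,"ty":-29.6,"tz":-1,"roll":0},{"tx":24.8,"ty":-29.6,"tz":-1,"roll":0},{"tx":24.8,"ty":-29.6,"tz":-1,"roll":0},{"tx":24.8,"ty":-29.6,"tz":-1,"roll":0},{"tx":24.8,"ty":-29.6,"tz":-1,"roll":0},{"tx":24.8,"ty":-29.6,"tz":-1,"roll":0},{"tx":24.8,"ty":-29.6,"tz":-1,"roll":0},{"tx":24.8,"ty":-29.6,"tz":-1,"roll":0},{"tx":24.8,"ty":-29.6,"tz":-1,"roll":0},{"tx":24.8,"ty":-29.6,"tz":-1,"roll":0}]'
python3 -m handwheel '[{"tx":24.8,"ty":-29.6,"tz":-1,"roll":0},{"tx":24.8,"ty":-29.6,"tz":-1,"roll":0},{"tx":24.8,"ty":-29.6,"tz":-1,"roll":0},{"tx":24.8,"ty":-29.6,"tz":-1,"roll":0},{"tx":24.8,"ty":-29.6,"tz":-1,"roll":0},{"tx":24.8,"ty":-29.6,"tz":-1,"roll":0},{"tx":24.8,"ty":-29.6,"tz":-1,"roll":0},{"tx":24.8,"ty":-29.6,"tz":-1,"roll":0},{"tx":24.8,"ty":-29.6,"tz":-1,"roll":0},{"tx":24.8,"ty":-29.6,"tz":-1,"roll":0}]'
python3 -m handwheel '[{"tx":0,"ty":0,"tz":0,"roll":-0.124},{"tx":0,"ty":0,"tz":0,"roll":-0.124},{"tx":0,"ty":0,"tz":0,"roll":-0.124},{"tx":0,"ty":0,"tz":0,"roll":-0.124},{"tx":0,"ty":0,"tz":0,"roll":-0.124},{"tx":0,"ty":0,"tz":0,"roll":-0.124},{"tx":0,"ty":0,"tz":0,"roll":-0.124},{"tx":0,"ty":0,"tz":0,"roll":-0.124},{"tx":0,"ty":0,"tz":0,"roll":-0.124},{"tx":0,"ty":0,"tz":0,"roll":-0.124},{"tx":0,"ty":0,"tz":0,"roll":-0.124},{"tx":0,"ty":0,"tz":0,"roll":-0.124}]'
cat >> h.py <<'E'
def wrist(name):
    from station import ctrl,optics
    o=ctrl.get_obs(); im,d=optics.get_image("wrist"); p=optics.camera_params("wrist")
    R=cv2.Rodrigues(o["tool_rot"])[0]; A=np.eye(4);A[:3,:3]=R;A[:3,3]=o["tool_pos"]
    C=np.array(p["tool_from_camera"]); np.savez(name+".npz",im=im,d=d,K=p["mtx"],T=A@C,A=A,C=C)
    cv2.imwrite(f"pics/{name}.png",im[:,:,::-1]); return o
E
python3 - <<'E'
from h import *
o=wrist("w1"); im,P,d=load("w1"); R=np.load("w1.npz")["A"]
print(o["t"],R.round(4),o["q"].round(3))
m=(d>0)&(P[...,2]>.165)&(P[...,2]<.185)&(np.hypot(P[...,0]-.54,P[...,1]-.267)<.04)
Q=P[m]; print(len(Q),Q.mean(0),cv2.minAreaRect((Q[:,:2]*1000).astype(np.float32)))
E
```

```text
t: 1.27
tool_pos: [0.3955, -0.0904, 0.2451]
tool_rot: [3.103, 0.49, 0.0]
contact_force: [0.8, -0.1, 0.3]
opening: 0.0848
grip_force: 0.0
t: 2.1
tool_pos: [0.5401, 0.2678, 0.2546]
tool_rot: [3.103, 0.492, -0.002]
contact_force: [1.4, -0.5, 0.6]
opening: 0.0852
grip_force: 0.0
t: 3.1
tool_pos: [0.5397, 0.2657, 0.2546]
tool_rot: [-1.943, -2.468, 0.002]
contact_force: [-0.2, 0.5, -0.2]
opening: 0.085
grip_force: 0.0
3.1 [[-2.350e-01  9.720e-01 -1.200e-03  5.397e-01]
 [ 9.720e-01  2.350e-01 -4.000e-04  2.657e-01]
 [-1.000e-04 -1.200e-03 -1.000e+00  2.546e-01]
 [ 0.000e+00  0.000e+00  0.000e+00  1.000e+00]] [ 0.334 -0.014  1.642  0.     1.515  0.097]
1417 [0.54284437 0.26882846 0.17478139] ((543.2271728515625, 267.0387878417969), (28.667112350463867, 28.90992546081543), 15.607986450195312)
```

View pics/w1.png

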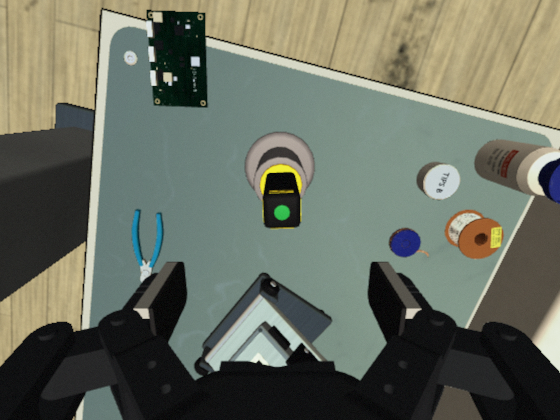

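The handle sits centred between the open fingers at about (282,205), and its yaw agrees with the tool. Next: descend, grip and lift.

```bash
python3 -m handwheel '[{"tx":1,"ty":2,"tz":32,"roll":0},{"tx":0,"ty":0,"tz":32,"roll":0},{"tx":0,"ty":0,"tz":32,"roll":0},{"tx":0,"ty":0,"tz":32.5,"roll":0},{"tx":0,"ty":0,"tz":0,"roll":0}]'
python3 -m handwheel '[{"tx":0,"ty":0,"tz":0,"roll":0},{"tx":0,"ty":0,"tz":0,"roll":0},{"tx":0,"ty":0,"tz":0,"roll":0},{"tx":0,"ty":0,"tz":0,"roll":0},{"tx":0,"ty":0,"tz":0,"roll":0},{"tx":0,"ty":0,"tz":0,"roll":0}]' 10 25
```

```text
t: 3.57
tool_pos: [0.5365, 0.2653, 0.1181]
tool_rot: [-1.949, -2.454, 0.02]
contact_force: [-2.0, -0.0, -2.1]
opening: 0.0851
grip_force: 0.0
t: 4.07
tool_pos: [0.543, 0.2678, 0.1294]
tool_rot: [1.95, 2.461, 0.005]
contact_force: [-1.3, -0.6, 6.0]
opening: 0.0279
grip_force: 28.1
```

```bash
python3 -m handwheel '[{"tx":0,"ty":0,"tz":-12,"roll":0},{"tx":0,"ty":0,"tz":-18,"roll":0},{"tx":0,"ty":0,"tz":-18,"roll":0},{"tx":0,"ty":0,"tz":0,"roll":0},{"tx":0,"ty":0,"tz":0,"roll":0},{"tx":0,"ty":0,"tz":0,"roll":0}]' 10 25
python3 - <<'E'
from h import *
from station import ctrl
o=ctrl.get_obs(); print(o["contact_force"],o["wrist_torque"],o["tool_pos"])
E
```

```text
t: 4.57
tool_pos: [0.5412, 0.267, 0.1739]
tool_rot: [-1.95, -2.462, 0.002]
contact_force: [0.5, -0.8, -1.6]
opening: 0.0279
grip_force: 27.9
[ 0.5346966  -0.82327043 -1.57700703] [ 0.01200022  0.01993813 -0.01670733] [0.54121021 0.26701898 0.17389424]
```

```bash
python3 -m handwheel '[{"tx":5,"ty":0,"tz":0,"roll":0},{"tx":5,"ty":0,"tz":0,"roll":0},{"tx":5,"ty":0,"tz":0,"roll":0},{"tx":5,"ty":0,"tz":0,"roll":0},{"tx":5,"ty":0,"tz":0,"roll":0},{"tx":5,"ty":0,"tz":0,"roll":0},{"tx":0,"ty":0,"tz":0,"roll":0}]' 10 20
python3 - <<'E'
from h import *
o=wrist("w2"); print(o["contact_force"],o["wrist_torque"],o["tool_pos"])
E
```

```text
t: 5.15
tool_pos: [0.5346, 0.2975, 0.1746]
tool_rot: [-1.949, -2.463, -0.0]
contact_force: [0.3, -1.2, -1.7]
opening: 0.0281
grip_force: 20.0
[ 0.30563673 -1.15889445 -1.74144282] [-0.21529551 -0.0811973  -0.02195888] [0.53455772 0.29745633 0.17458401]
```

View pics/w2.png

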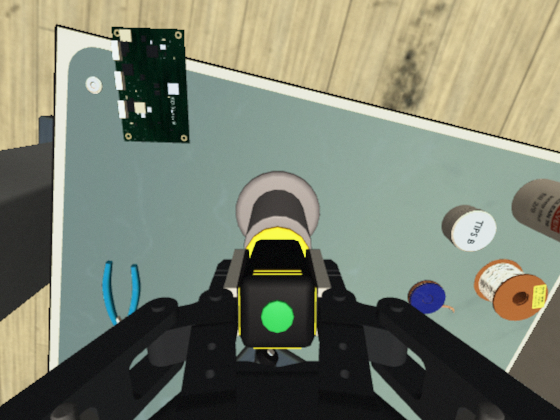

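The reader pivots easily in the grip, at about 1 N. The handle's rear face, with its green dot at (277,317), is visible to the camera. I'll continue the swing, then measure the tilt from that face.

```bash
python3 -m handwheel '[{"tx":5,"ty":0,"tz":0,"roll":0},{"tx":5,"ty":0,"tz":0,"roll":0},{"tx":5,"ty":0,"tz":0,"roll":0},{"tx":5,"ty":0,"tz":0,"roll":0},{"tx":4,"ty":0,"tz":0,"roll":0},{"tx":4,"ty":0,"tz":0,"roll":0},{"tx":0,"ty":0,"tz":0,"roll":0},{"tx":0,"ty":0,"tz":0,"roll":0}]' 10 20
cat >> h.py <<'E'
def reader(name):
    """rear face centre and axis in TOOL frame (m), from wrist depth"""
    z=np.load(name+".npz"); im=z["im"].astype(int); d=z["d"]; P=cloud(z["K"],z["C"],d)
    g=(im[...,1]>im[...,0]+60)&(im[...,1]>im[...,2]+60)&(d>0)&(d<.2)
    n_,lab,st,cen=cv2.connectedComponentsWithStats(g.astype(np.uint8)); k=1+st[1:,4].argmax(); g=lab==k
    c0=np.median(P[g],axis=0); vv,uu=np.nonzero(g)
    near=(np.linalg.norm(P-c0,axis=-1)<.012)&(d>0)
    Q=P[near]; c=Q.mean(0); 
    for _ in range(5):
        c=Q.mean(0); n=np.linalg.svd(Q-c,full_matrices=False)[2][2]; n*=-np.sign(n[2]); r=abs((Q-c)@n); Q=Q[r<max(.0008,2*np.median(r))]
    rear=np.median(P[g],axis=0); rear-=n*((rear-c)@n)
    return dict(dot=cen[k].round(1),rear=rear,ax=n,tilt_deg=np.degrees(np.arctan2(n[0],-n[2])),side_deg=np.degrees(np.arcsin(n[1])),nose=rear-.156*n,N=len(Q),std=r.std())
E
python3 - <<'E'
from h import *
print(reader("w2"))
o=wrist("w3"); print(o["contact_force"],o["wrist_torque"],o["tool_pos"]); print(reader("w3"))
E
```

```text
t: 5.87
tool_pos: [0.5284, 0.3245, 0.1752]
tool_rot: [-1.95, -2.462, -0.002]
contact_force: [1.0, -1.2, -1.1]
opening: 0.0279
grip_force: 20.1
{'dot': array([277. , 316.2]), 'rear': array([ 0.00426885,  0.00071413, -0.04507279]), 'ax': array([ 0.24179089,  0.0011193 , -0.97032773]), 'tilt_deg': np.float64(13.992273313514168), 'side_deg': np.float64(0.06413114350377455), 'nose': array([-0.03345053,  0.00053952,  0.10629834]), 'N': 1915, 'std': np.float64(0.00021934015667977573)}
[ 0.98847275 -1.22540504 -1.05205208] [-0.15287369 -0.09888371 -0.00290049] [0.52838389 0.32448825 0.17523573]
{'dot': array([276.9, 302.9]), 'rear': array([ 0.00803721,  0.00072084, -0.04318112]), 'ax': array([ 0.44796622, -0.00178344, -0.8940487 ]), 'tilt_deg': np.float64(26.613319123131433), 'side_deg': np.float64(-0.1021838326919662), 'nose': array([-0.06184552,  0.00099905,  0.09629048]), 'N': 1965, 'std': np.float64(0.00021868666495182792)}
```

View pics/w3.png

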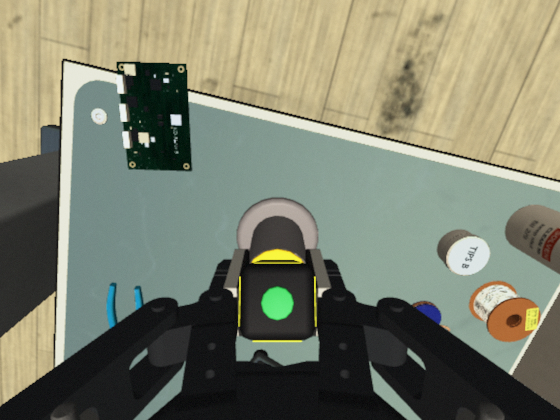

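The reader now leans toward the camera with its flats still square to the pads (dot at (277,303)). The tilt is 26.6° and I need about 29°, so I'll add a little more, tighten the grip and measure.

```bash
python3 -m handwheel '[{"tx":3,"ty":0,"tz":0,"roll":0},{"tx":3,"ty":0,"tz":0,"roll":0},{"tx":0,"ty":0,"tz":0,"roll":0},{"tx":0,"ty":0,"tz":0,"roll":0}]' 10 20
python3 -m handwheel '[{"tx":0,"ty":0,"tz":0,"roll":0},{"tx":0,"ty":0,"tz":0,"roll":0},{"tx":0,"ty":0,"tz":0,"roll":0}]' 10 80
python3 - <<'E'
from h import *
o=wrist("w4"); print(o["contact_force"],o["wrist_torque"],o["tool_pos"]); print(reader("w4"))
E
```

```text
t: 6.25
tool_pos: [0.5271, 0.3297, 0.1749]
tool_rot: [-1.95, -2.463, -0.0]
contact_force: [0.5, -1.6, -1.8]
opening: 0.0279
grip_force: 20.1
t: 6.5
tool_pos: [0.5272, 0.3296, 0.1749]
tool_rot: [-1.951, -2.462, -0.001]
contact_force: [0.4, -1.4, -0.7]
opening: 0.0272
grip_force: 80.2
[ 0.39320745 -1.35926201 -0.74793917] [-0.32188866 -0.12578787  0.07582054] [0.52716538 0.32962129 0.17494395]
{'dot': array([277. , 300.4]), 'rear': array([ 0.00858908,  0.00071245, -0.04269337]), 'ax': array([ 0.48261463,  0.00335438, -0.87582639]), 'tilt_deg': np.float64(28.85648486880121), 'side_deg': np.float64(0.192191950245648), 'nose': array([-0.0666988 ,  0.00018916,  0.09393555]), 'N': 1909, 'std': np.float64(0.00021704030777885784)}
```

```bash
python3 -m handwheel '[{"tx":9,"ty":0,"tz":-17,"roll":0},{"tx":0,"ty":0,"tz":-32,"roll":0},{"tx":0,"ty":0,"tz":-32,"roll":0},{"tx":0,"ty":0,"tz":-32,"roll":0}]'
python3 -m handwheel '[{"tx":-31.4,"ty":-12.7,"tz":0,"roll":0},{"tx":-31.4,"ty":-12.7,"tz":0,"roll":0},{"tx":-31.4,"ty":-12.7,"tz":0,"roll":0},{"tx":-31.4,"ty":-12.7,"tz":0,"roll":0},{"tx":-31.4,"ty":-12.7,"tz":0,"roll":0},{"tx":-31.4,"ty":-12.7,"tz":0,"roll":0},{"tx":-31.4,"ty":-12.7,"tz":0,"roll":0},{"tx":-31.4,"ty":-12.7,"tz":0,"roll":0},{"tx":0,"ty":0,"tz":0,"roll":0}]'
python3 -m handwheel '[{"tx":0,"ty":0,"tz":0,"roll":-0.1165},{"tx":0,"ty":0,"tz":0,"roll":-0.1165},{"tx":0,"ty":0,"tz":0,"roll":-0.1165},{"tx":0,"ty":0,"tz":0,"roll":-0.1165},{"tx":0,"ty":0,"tz":0,"roll":-0.1165},{"tx":0,"ty":0,"tz":0,"roll":-0.1165},{"tx":0,"ty":0,"tz":0,"roll":-0.1165},{"tx":0,"ty":0,"tz":0,"roll":-0.1165},{"tx":0,"ty":0,"tz":0,"roll":0},{"tx":0,"ty":0,"tz":0,"roll":0}]'
python3 - <<'E'
from h import *
o=wrist("w5"); print(o["contact_force"],o["tool_pos"],o["q"]); r=reader("w5"); print(r); A=np.load("w5.npz")["A"]; print("nose w",A[:3,:3]@r["nose"]+A[:3,3],"ax w",A[:3,:3]@r["ax"], "az tool x",np.degrees(np.arctan2(A[1,0],A[0,0])))
E
```

```text
t: 6.88
tool_pos: [0.5242, 0.3388, 0.2883]
tool_rot: [-1.949, -2.462, 0.001]
contact_force: [0.2, -0.0, -1.4]
opening: 0.0271
grip_force: 80.4
t: 7.63
tool_pos: [0.483, 0.0666, 0.2878]
tool_rot: [1.957, 2.457, -0.001]
contact_force: [0.7, 0.1, -1.4]
opening: 0.0272
grip_force: 80.4
t: 8.47
tool_pos: [0.4835, 0.0711, 0.2877]
tool_rot: [-0.64, -3.075, -0.001]
contact_force: [-0.8, -0.2, -1.9]
opening: 0.0267
grip_force: 80.5
[-0.84034934 -0.17151511 -1.9051988 ] [0.48353876 0.07108603 0.28766355] [-6.97434345e-03 -3.08402135e-01  1.84880051e+00  9.18633130e-04
  1.60143634e+00 -1.16753429e+00]
{'dot': array([277. , 300.5]), 'rear': array([ 0.00830012, -0.00014472, -0.04279327]), 'ax': array([ 0.47977878,  0.00823699, -0.87735083]), 'tilt_deg': np.float64(28.672017453761693), 'side_deg': np.float64(0.4719502324247791), 'nose': array([-0.06654537, -0.00142969,  0.09407346]), 'N': 1967, 'std': np.float64(0.0002202211502344697)}
nose w [0.54397105 0.04332318 0.19355027] ax w [-0.43648354  0.19808242  0.8776363 ] az tool x 156.49680558787242
```

View pics/w5.png

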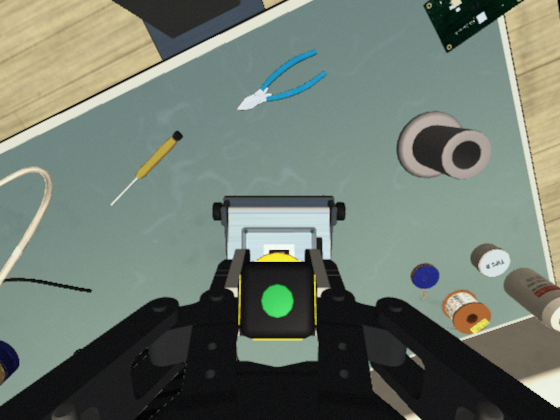

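The wrist view shows the easel square to the tool. Its front edge is level at y≈200, the module and label front edge are visible at (280,247), and the stand's well is at (467,152). Now I'll measure the module plane and the label edge from close by.

```bash
python3 - <<'E'
from h import *
z=np.load("w5.npz"); im=z["im"].astype(int); d=z["d"]; P=cloud(z["K"],z["T"],d); A=z["A"]
g=im.min(-1)
for v in (234,240,244,246,248,250): print(v,g[v,240:320:2])
print("col279",g[205:256,272], (im[205:256,272,0]-im[205:256,272,2]))
def pl(v0,v1,u0,u1):
    Q=P[v0:v1,u0:u1].reshape(-1,3); Q=Q[d[v0:v1,u0:u1].ravel()>0]; c,n,k,s=plane(Q); print((v0,v1),c.round(4),n.round(4),"tilt",np.degrees(np.arccos(n[2])),"az",np.degrees(np.arctan2(n[1],n[0])),k,s); return c,n
pl(230,242,248,312); c,n=pl(230,250,250,308); pl(211,225,232,328)
L=np.array([.573,.033,.0953]); print("dist of prior label to plane mm",(L-c)@n*1000)
K=z["K"];T=z["T"]
q=(L-T[:3,3])@T[:3,:3]; print("prior label px",q[:2]/q[2]*K[0,0]+K[:2,2])
u=np.array([-n[0]*n[2],-n[1]*n[2],1-n[2]**2]);u/=np.linalg.norm(u); y=np.cross(n,u)
for sx,sy in((-1,-1),(-1,1),(-1,0)):
    q=(L+.018*(sx*u+sy*y)-T[:3,3])@T[:3,:3]; print("corner px",q[:2]/q[2]*K[0,0]+K[:2,2])
# well
m=(d>0)&(P[...,2]>.084)&(P[...,2]<.096)&(np.hypot(P[...,0]-.54,P[...,1]-.267)<.045)
Q=P[m];print(len(Q),cv2.minEnclosingCircle((Q[:,:2]*1000).astype(np.float32)))
E
```

```text
234 [199 122 135 184 203 206 204 205 204 206 203 204 205 205 206 203 202 203
 203 203 204 203 205 203 203 204 203 202 201 203 202 202 201 201 200 204
 134 132 175 204]
240 [192 126 136 185 207 207 207 205 206 205 204 207 204 205 202 205 205 203
 204 205 203 204 202 202 203 202 203 201 202 199 202 202 199 200 200 200
 136 131  88  29]
244 [194 125 138 188 203 202 204 203 202 203 205 201 224 227 227 226 228 227
 226 225 227 226 226 228 227 226 228 208 200 197 198 199 198 199 198 196
 138 133  91  31]
246 [196 126 137 186 207 207 205 205 207 204 205 206 240 240 237 240 242 241
 236 239 242 241 240 241 241 240 241 218 202 201 201 202 200 202 201 201
 147 134  94  33]
248 [173 116 122 151 174 201 202 201 201 203 202 201 237 240 239 239 242 240
 239 237 240 241 241 241 242 238 237 221 199 198 199 197 197 168 171 173
 133 121  87  33]
250 [ 75  75  74  13  15 175 200 202 200 201 200 199 236 239 222  70  50  37
  31  35  33  32  32  35  65 236 238 217 194 194 194 195 165  12  20  74
  75  73  74  75]
col279 [ 68  90 126 166 192 197 197 191 181 201 204 202 199 197 199 201 202 201
 203 198 194
[... 300 characters left out ...]
3   8   1   4  15 141 200 196]
(230, 242) [0.5525 0.0442 0.0804] [-0.4561  0.1971  0.8678] tilt 29.79303877797731 az 156.62297866117243 730 0.00038694147775691554
(230, 250) [0.5559 0.0418 0.0828] [-0.4544  0.1987  0.8684] tilt 29.731425295798456 az 156.3842129865872 1098 0.0003851783935132365
(211, 225) [0.5402 0.0501 0.0553] [-0.459   0.1978  0.8662] tilt 29.98438161345351 az 156.69015424958297 1266 0.0003855049850262794
dist of prior label to plane mm 1.3892803518809338
prior label px [277.49851781 258.81362025]
corner px [262.31878565 243.38394625]
corner px [292.70576221 243.43058339]
corner px [277.51355196 243.40726678]
1490 ((542.9537353515625, 266.1378479003906), 27.079029083251953)
```

```bash
python3 -m handwheel '[{"tx":18.5,"ty":1.7,"tz":10.5,"roll":0},{"tx":-9.8,"ty":0,"tz":17.4,"roll":0},{"tx":-9.8,"ty":0,"tz":17.4,"roll":0},{"tx":-9.8,"ty":0,"tz":17.4,"roll":0},{"tx":-9.8,"ty":0,"tz":17.4,"roll":0},{"tx":0,"ty":0,"tz":0,"roll":0},{"tx":0,"ty":0,"tz":0,"roll":0}]'
python3 - <<'E'
from h import *
o=wrist("w6"); z=np.load("w6.npz"); r=reader("w6"); A=z["A"]; R=A[:3,:3]; print(o["t"],o["contact_force"],o["wrist_torque"],A[:3,3],np.degrees(np.arctan2(A[1,0],A[0,0])),r)
nose=R@np.array([r["nose"][0],.0003,r["nose"][2]])+A[:3,3]; L=np.array([.5741,.0339,.0941]); v=R.T@(L-nose); n=np.array([.489,0,-.872])
print("nose",nose,"to label tool mm",v*1000,"along",-v@n*1000,"perp",(v-(v@n)*n)*1000)
E
```

```text
t: 9.1
tool_pos: [0.5026, 0.064, 0.2066]
tool_rot: [-0.638, -3.073, 0.0]
contact_force: [0.1, 0.5, -1.0]
opening: 0.0271
grip_force: 80.5
9.1 [ 0.14249402  0.52998835 -0.97967713] [ 0.01192858  0.0024331  -0.04263887] [0.50259871 0.06396361 0.20656094] 156.53441850588308 {'dot': array([277. , 300.5]), 'rear': array([ 0.00828989, -0.00013014, -0.04281359]), 'ax': array([ 4.82255952e-01, -1.44466155e-04, -8.76030351e-01]), 'tilt_deg': np.float64(28.832846059598584), 'side_deg': np.float64(-0.008277300995380805), 'nose': array([-0.06694204, -0.0001076 ,  0.09384714]), 'N': 1992, 'std': np.float64(0.0002187563951259942)}
nose [0.56382854 0.03763269 0.11250668] to label tool mm [-10.96532572   0.68012475  18.37228792] along 21.382679343068908 perp [-0.50919552  0.68012475 -0.27340847]
```

View pics/w6.png

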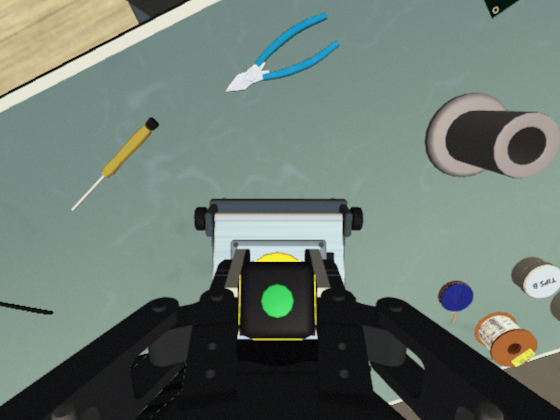

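Reader and module are aligned to within about 1 mm (module centre column 279, dot 277), with roughly 21 mm left to go. I'll approach and then creep in on the force reading.

```bash
python3 -m handwheel '[{"tx":-3.5,"ty":0.7,"tz":6.1,"roll":0},{"tx":-3.4,"ty":0,"tz":6.1,"roll":0},{"tx":0,"ty":0,"tz":0,"roll":0},{"tx":0,"ty":0,"tz":0,"roll":0}]'
python3 -m handwheel '[{"tx":-0.5,"ty":0,"tz":0.9,"roll":0},{"tx":-0.5,"ty":0,"tz":0.9,"roll":0},{"tx":-0.5,"ty":0,"tz":0.9,"roll":0},{"tx":-0.5,"ty":0,"tz":0.9,"roll":0},{"tx":0,"ty":0,"tz":0,"roll":0}]'
python3 -m handwheel '[{"tx":-0.5,"ty":0,"tz":0.9,"roll":0},{"tx":-0.5,"ty":0,"tz":0.9,"roll":0},{"tx":0,"ty":0,"tz":0,"roll":0}]'
```

```text
t: 9.48
tool_pos: [0.5098, 0.0618, 0.1953]
tool_rot: [-0.636, -3.076, 0.0]
contact_force: [-0.0, 0.4, -1.5]
opening: 0.027
grip_force: 80.5
t: 9.9
tool_pos: [0.5117, 0.0609, 0.1917]
tool_rot: [-0.636, -3.076, 0.0]
contact_force: [-0.4, 0.8, -1.7]
opening: 0.027
grip_force: 80.5
t: 10.15
tool_pos: [0.5126, 0.0605, 0.1899]
tool_rot: [-0.636, -3.076, 0.0]
contact_force: [0.3, -0.1, -0.5]
opening: 0.0272
grip_force: 80.5
```

```bash
python3 -m handwheel '[{"tx":-0.5,"ty":0,"tz":0.9,"roll":0},{"tx":-0.5,"ty":0,"tz":0.9,"roll":0},{"tx":0,"ty":0,"tz":0,"roll":0}]' | grep -E "tool_pos|contact"
python3 -m handwheel '[{"tx":-0.5,"ty":0,"tz":0.9,"roll":0},{"tx":0,"ty":0,"tz":0,"roll":0}]' | grep -E "tool_pos|contact"
python3 -c "
from station import ctrl
print(ctrl.get_obs()['wrist_torque'])"
```

```text
tool_pos: [0.5137, 0.0601, 0.1882]
contact_force: [0.6, -0.9, -0.4]
tool_pos: [0.5141, 0.06, 0.1877]
contact_force: [-1.9, 0.1, 2.2]
[ 0.00847184  0.31439645 -0.06977123]
```

```bash
python3 -m handwheel '[{"tx":-0.5,"ty":0,"tz":0.9,"roll":0},{"tx":0,"ty":0,"tz":0,"roll":0},{"tx":0,"ty":0,"tz":0,"roll":0}]' | grep -E "tool_pos|contact"
python3 - <<'E'
from h import *
o=wrist("w7"); r=reader("w7"); print(o["contact_force"],o["wrist_torque"],r["tilt_deg"],r["side_deg"],r["rear"],r["dot"])
E
```

```text
tool_pos: [0.5145, 0.0598, 0.1868]
contact_force: [-2.3, 0.8, 2.8]
[-2.26268012  0.80566628  2.80884888] [ 0.06702929  0.4121813  -0.0346124 ] 28.58937169207411 0.1905471774493672 [ 0.00835774 -0.00013785 -0.04276796] [277.  300.5]
```

Force along the normal is about 4.5 N, so the nose has given by about 2 mm and the tilt hasn't changed. Holding here.

```bash
for i in 1 2 3; do python3 -m handwheel '[{"tx":0,"ty":0,"tz":0,"roll":0},{"tx":0,"ty":0,"tz":0,"roll":0},{"tx":0,"ty":0,"tz":0,"roll":0},{"tx":0,"ty":0,"tz":0,"roll":0},{"tx":0,"ty":0,"tz":0,"roll":0},{"tx":0,"ty":0,"tz":0,"roll":0},{"tx":0,"ty":0,"tz":0,"roll":0},{"tx":0,"ty":0,"tz":0,"roll":0},{"tx":0,"ty":0,"tz":0,"roll":0},{"tx":0,"ty":0,"tz":0,"roll":0},{"tx":0,"ty":0,"tz":0,"roll":0}]' | grep -E "^t:|tool_pos|contact"; done
```

```text
t: 11.78
tool_pos: [0.5146, 0.0598, 0.1865]
contact_force: [-2.1, 0.7, 2.5]
t: 12.7
tool_pos: [0.5145, 0.0598, 0.1865]
contact_force: [-2.3, 0.4, 2.8]
t: 13.62
tool_pos: [0.5146, 0.0598, 0.1865]
contact_force: [-1.7, 0.7, 2.7]
```

The reading was held for about 3 s. Now retracting along the normal and returning to the stand.

```bash
python3 -m handwheel '[{"tx":4.9,"ty":0,"tz":-8.7,"roll":0},{"tx":9.8,"ty":0,"tz":-17.4,"roll":0},{"tx":9.8,"ty":0,"tz":-17.4,"roll":0},{"tx":9.8,"ty":0,"tz":-17.4,"roll":0},{"tx":9.8,"ty":0,"tz":-17.4,"roll":0},{"tx":4.9,"ty":0,"tz":-23.7,"roll":0}]' | grep -E "^t:|tool_pos|contact"
python3 -m handwheel '[{"tx":0,"ty":0,"tz":0,"roll":0.1154},{"tx":0,"ty":0,"tz":0,"roll":0.1154},{"tx":0,"ty":0,"tz":0,"roll":0.1154},{"tx":0,"ty":0,"tz":0,"roll":0.1154},{"tx":0,"ty":0,"tz":0,"roll":0.1154},{"tx":0,"ty":0,"tz":0,"roll":0.1154},{"tx":0,"ty":0,"tz":0,"roll":0.1154},{"tx":0,"ty":0,"tz":0,"roll":0.1154},{"tx":0,"ty":0,"tz":0,"roll":0}]' | grep -E "^t:|tool_pos|contact"
python3 -m handwheel '[{"tx":30.9,"ty":14.4,"tz":0,"roll":0},{"tx":30.9,"ty":14.4,"tz":0,"roll":0},{"tx":30.9,"ty":14.4,"tz":0,"roll":0},{"tx":30.9,"ty":14.4,"tz":0,"roll":0},{"tx":30.9,"ty":14.4,"tz":0,"roll":0},{"tx":30.9,"ty":14.4,"tz":0,"roll":0},{"tx":30.9,"ty":14.4,"tz":0,"roll":0},{"tx":30.9,"ty":14.4,"tz":0,"roll":0},{"tx":0,"ty":0,"tz":0,"roll":0},{"tx":0,"ty":0,"tz":0,"roll":0}]' | grep -E "^t:|tool_pos|contact"
python3 - <<'E'
from h import *
o=wrist("w8"); z=np.load("w8.npz"); r=reader("w8"); A=z["A"]; R=A[:3,:3]; print(o["contact_force"],A[:3,3],np.degrees(np.arctan2(A[1,0],A[0,0])),r)
print("nose",R@r["nose"]+A[:3,3]); print("to pre-insert tool mm",R.T@(np.array([.5232,.3465,.210])-A[:3,3])*1000)
E
```

```text
t: 14.12
tool_pos: [0.4678, 0.0794, 0.2877]
contact_force: [0.0, 0.6, -1.3]
t: 14.87
tool_pos: [0.4693, 0.079, 0.2882]
contact_force: [0.0, 0.8, -0.5]
t: 15.7
tool_pos: [0.5224, 0.348, 0.2875]
contact_force: [0.5, -1.0, -1.4]
[ 0.50216796 -0.95462986 -1.37622399] [0.52242359 0.3479673  0.28750253] 104.0213117605999 {'dot': array([277. , 300.5]), 'rear': array([ 0.00859653,  0.00070966, -0.04268275]), 'ax': array([ 4.81088911e-01,  5.51174218e-04, -8.76671635e-01]), 'tilt_deg': np.float64(28.756549427503046), 'side_deg': np.float64(0.031579958040253), 'nose': array([-0.06645334,  0.00062367,  0.09407803]), 'N': 1916, 'std': np.float64(0.00022124569582570447)}
nose [0.53902033 0.28353232 0.19348236]
to pre-insert tool mm [-1.54333745  0.50727089 77.50327716]
```

```bash
python3 -m handwheel '[{"tx":-1.5,"ty":0.5,"tz":25.5,"roll":0},{"tx":0,"ty":0,"tz":26,"roll":0},{"tx":0,"ty":0,"tz":26,"roll":0},{"tx":0,"ty":0,"tz":0,"roll":0},{"tx":-4.8,"ty":0,"tz":8.8,"roll":0},{"tx":-4.8,"ty":0,"tz":8.8,"roll":0},{"tx":-4.8,"ty":0,"tz":8.8,"roll":0},{"tx":-4.8,"ty":0,"tz":8.8,"roll":0},{"tx":0,"ty":0,"tz":0,"roll":0},{"tx":0,"ty":0,"tz":0,"roll":0}]'
python3 -m handwheel '[{"tx":0,"ty":0,"tz":0,"roll":0},{"tx":0,"ty":0,"tz":0,"roll":0},{"tx":0,"ty":0,"tz":0,"roll":0}]' 10 20
python3 - <<'E'
from h import *
o=wrist("w9"); r=reader("w9"); print(o["contact_force"],o["wrist_torque"],o["tool_pos"],r["tilt_deg"],r["nose"])
E
```

```text
t: 16.58
tool_pos: [0.5281, 0.3262, 0.1755]
tool_rot: [-1.94, -2.47, 0.001]
contact_force: [0.1, 0.2, -2.1]
opening: 0.0271
grip_force: 80.4
t: 16.83
tool_pos: [0.5285, 0.3271, 0.1766]
tool_rot: [1.939, 2.471, 0.002]
contact_force: [0.0, -0.6, -1.2]
opening: 0.027
grip_force: 80.4
[ 0.01976464 -0.63348706 -1.22294805] [0.02678583 0.02048516 0.04400592] [0.52847491 0.32711389 0.17661226] 28.78700219212263 [-0.06654947  0.00082188  0.09399873]
```

```bash
python3 -m handwheel '[{"tx":-1.4,"ty":0,"tz":2.5,"roll":0},{"tx":0,"ty":0,"tz":0,"roll":0},{"tx":0,"ty":0,"tz":0,"roll":0},{"tx":0,"ty":0,"tz":0,"roll":0}]' 15 21
```

```text
t: 17.22
tool_pos: [0.5284, 0.3253, 0.1732]
tool_rot: [-1.94, -2.471, 0.0]
contact_force: [-0.0, 0.3, -1.3]
opening: 0.0271
grip_force: 80.4
```

```bash
python3 -m handwheel '[{"tx":0,"ty":0,"tz":0,"roll":0},{"tx":0,"ty":0,"tz":0,"roll":0}]' 27.4 20
```

```text
t: 17.38
tool_pos: [0.5285, 0.3254, 0.1733]
tool_rot: [1.94, 2.471, 0.0]
contact_force: [-0.3, -0.2, -1.7]
opening: 0.0277
grip_force: 41.4
```

```bash
python3 -m handwheel '[{"tx":0,"ty":0,"tz":0,"roll":0},{"tx":0,"ty":0,"tz":0,"roll":0}]' 27.7 20 | tail -2
python3 -m handwheel '[{"tx":-5,"ty":0,"tz":0,"roll":0},{"tx":-5,"ty":0,"tz":0,"roll":0},{"tx":-5,"ty":0,"tz":0,"roll":0},{"tx":-5,"ty":0,"tz":0,"roll":0},{"tx":-5,"ty":0,"tz":0,"roll":0},{"tx":-5,"ty":0,"tz":0,"roll":0},{"tx":0,"ty":0,"tz":0,"roll":0}]'
python3 - <<'E'
from h import *
o=wrist("w10"); r=reader("w10"); print(o["contact_force"],o["wrist_torque"],o["tool_pos"],r["tilt_deg"],r["rear"],r["nose"])
E
```

```text
opening: 0.0277
grip_force: 20.6
t: 18.13
tool_pos: [0.5359, 0.295, 0.1732]
tool_rot: [1.941, 2.47, -0.001]
contact_force: [-1.0, 1.1, -1.6]
opening: 0.0277
grip_force: 20.8
[-1.04676291  1.08875086 -1.60398725] [ 0.32405942  0.08585633 -0.03475927] [0.5358805  0.29500028 0.17316093] 14.856526595510283 [ 0.00473848  0.00070669 -0.04460819] [-0.03525973  0.00034504  0.10617647]
```

```bash
python3 -m handwheel '[{"tx":-5,"ty":0,"tz":0,"roll":0},{"tx":-5,"ty":0,"tz":0,"roll":0},{"tx":-5,"ty":0,"tz":0,"roll":0},{"tx":-5,"ty":0,"tz":0,"roll":0},{"tx":-5,"ty":0,"tz":0,"roll":0},{"tx":-3,"ty":0,"tz":0,"roll":0},{"tx":0,"ty":0,"tz":0,"roll":0}]'
python3 - <<'E'
from h import *
o=wrist("w11"); r=reader("w11"); print(o["contact_force"],o["wrist_torque"],o["tool_pos"],r["tilt_deg"],r["rear"],r["nose"])
A=np.load("w11.npz")["A"]; print(A[:3,:3]@r["nose"]+A[:3,3], np.degrees(np.arctan2(A[1,0],A[0,0])))
E
```

```text
t: 18.77
tool_pos: [0.5425, 0.2681, 0.1733]
tool_rot: [1.94, 2.47, -0.001]
contact_force: [-0.1, 0.8, -1.4]
opening: 0.0281
grip_force: 20.8
[-0.0737488   0.7997024  -1.40143555] [ 0.26633523  0.19116683 -0.00920184] [0.5424791  0.26809285 0.17326237] 1.9930200704864656 [ 0.00064027  0.00070613 -0.04536458] [-0.00478504  0.00029325  0.11054051]
[0.54391126 0.26343048 0.06272551] 103.69516677254715
```

```bash
python3 -m handwheel '[{"tx":-2.5,"ty":0,"tz":0,"roll":0},{"tx":-2,"ty":0,"tz":0,"roll":0},{"tx":0,"ty":0,"tz":0,"roll":0},{"tx":3,"ty":0,"tz":0,"roll":0},{"tx":0,"ty":0,"tz":0,"roll":0},{"tx":0,"ty":0,"tz":0,"roll":0}]'
python3 - <<'E'
from h import *
o=wrist("w12"); r=reader("w12"); print(o["contact_force"],o["wrist_torque"],o["tool_pos"],r["tilt_deg"],r["rear"],r["nose"])
A=np.load("w12.npz")["A"]; print(A[:3,:3]@r["nose"]+A[:3,3])
E
```

```text
t: 19.32
tool_pos: [0.5426, 0.2673, 0.173]
tool_rot: [1.939, 2.471, -0.001]
contact_force: [0.4, 0.4, -1.4]
opening: 0.0276
grip_force: 20.7
[ 0.41528079  0.35335586 -1.40126653] [0.02639279 0.01852886 0.00537932] [0.54257512 0.26730409 0.17299939] 0.609417132255182 [ 0.00011743  0.00070898 -0.04546576] [-0.00154181  0.00055684  0.11052534]
[0.54348151 0.26581182 0.06247568]
```

Upright to 0.6° and free of the wall. Lowering about 42 mm until the flange seats.

```bash
python3 -m handwheel '[{"tx":0,"ty":0,"tz":10,"roll":0},{"tx":0,"ty":0,"tz":12,"roll":0},{"tx":0,"ty":0,"tz":10,"roll":0},{"tx":0,"ty":0,"tz":5,"roll":0},{"tx":0,"ty":0,"tz":3,"roll":0},{"tx":0,"ty":0,"tz":0,"roll":0},{"tx":0,"ty":0,"tz":0,"roll":0}]'
python3 -m handwheel '[{"tx":0,"ty":0,"tz":1.5,"roll":0},{"tx":0,"ty":0,"tz":1,"roll":0},{"tx":0,"ty":0,"tz":0,"roll":0},{"tx":0,"ty":0,"tz":0,"roll":0}]'
```

```text
t: 19.95
tool_pos: [0.5426, 0.2675, 0.1331]
tool_rot: [-1.94, -2.471, 0.0]
contact_force: [0.8, 0.1, -1.1]
opening: 0.028
grip_force: 20.7
t: 20.28
tool_pos: [0.5427, 0.2676, 0.1311]
tool_rot: [1.94, 2.471, 0.0]
contact_force: [-0.2, 0.1, -1.5]
opening: 0.028
grip_force: 20.7
```

```bash
python3 -m handwheel '[{"tx":0,"ty":0,"tz":1,"roll":0},{"tx":0,"ty":0,"tz":0.5,"roll":0},{"tx":0,"ty":0,"tz":0,"roll":0},{"tx":0,"ty":0,"tz":0,"roll":0}]' | grep -E "pos|contact"
python3 -m handwheel '[{"tx":0,"ty":0,"tz":1,"roll":0},{"tx":0,"ty":0,"tz":0.5,"roll":0},{"tx":0,"ty":0,"tz":0,"roll":0},{"tx":0,"ty":0,"tz":0,"roll":0}]' | grep -E "pos|contact"
python3 - <<'E'
from h import *
o=wrist("w13"); r=reader("w13"); A=np.load("w13.npz")["A"];print(r["tilt_deg"],r["side_deg"],A[:3,:3]@r["rear"]+A[:3,3])
E
```

```text
tool_pos: [0.5429, 0.2676, 0.1301]
contact_force: [-0.9, -0.3, 2.2]
tool_pos: [0.543, 0.2676, 0.1301]
contact_force: [-3.8, -1.5, 9.2]
0.5574129295610399 0.2464858964693134 [0.54361645 0.26791449 0.17553901]
```

Seated: the rear is at 175.5 mm and the rim reaction is 9 N. Easing off, opening and withdrawing.

```bash
python3 -m handwheel '[{"tx":0,"ty":0,"tz":-1.5,"roll":0},{"tx":0,"ty":0,"tz":0,"roll":0}]' | grep -E "pos|contact"
python3 -m handwheel '[{"tx":0,"ty":0,"tz":0,"roll":0},{"tx":0,"ty":0,"tz":0,"roll":0},{"tx":0,"ty":0,"tz":0,"roll":0},{"tx":0,"ty":0,"tz":0,"roll":0},{"tx":0,"ty":0,"tz":0,"roll":0},{"tx":0,"ty":0,"tz":0,"roll":0}]' 85 20
python3 -m handwheel '[{"tx":0,"ty":0,"tz":-15,"roll":0},{"tx":0,"ty":0,"tz":-30,"roll":0},{"tx":0,"ty":0,"tz":-35,"roll":0},{"tx":0,"ty":0,"tz":-35,"roll":0},{"tx":0,"ty":0,"tz":-10,"roll":0},{"tx":0,"ty":0,"tz":0,"roll":0},{"tx":0,"ty":0,"tz":0,"roll":0}]'
python3 - <<'E'
from h import *
from station import optics
o=wrist("w14"); r=reader("w14") if 0 else None; A=np.load("w14.npz")["A"]
im,P,d=load("w14")
m=(d>0)&(P[...,2]>.165)&(P[...,2]<.19)&(np.hypot(P[...,0]-.54,P[...,1]-.267)<.04)
Q=P[m]; print(len(Q),Q.mean(0),cv2.minAreaRect((Q[:,:2]*1000).astype(np.float32)),plane(Q)[1])
im,d=optics.get_image("scene"); a=np.load("scene.npz"); p=cloud(a["K"],a["T"],d)
m=(d>0)&(p[...,2]>.168)&(p[...,2]<.19)&(np.hypot(p[...,0]-.54,p[...,1]-.267)<.03); print(p[m].mean(0))
df=np.abs(im.astype(int)-a["im"]).max(-1)[200:340,170:440]; 
cv2.imwrite("pics/end.png",im[:,:,::-1])
E
```

```text
tool_pos: [0.5429, 0.2676, 0.13]
contact_force: [-1.1, 0.1, 4.7]
t: 21.67
tool_pos: [0.5425, 0.2675, 0.129]
tool_rot: [-1.94, -2.471, 0.0]
contact_force: [1.1, -0.6, 0.3]
opening: 0.0853
grip_force: 0.0
t: 22.25
tool_pos: [0.5427, 0.2676, 0.2542]
tool_rot: [1.94, 2.471, 0.001]
contact_force: [0.1, 0.8, -1.9]
opening: 0.0852
grip_force: 0.0
1426 [0.54315375 0.26882796 0.17477341] ((543.745361328125, 267.051513671875), (28.523250579833984, 29.16788101196289), 12.997998237609863) [-0.01225884  0.0173628   0.9997741 ]
[0.53775051 0.27148012 0.17426046]
```

View pics/end.png

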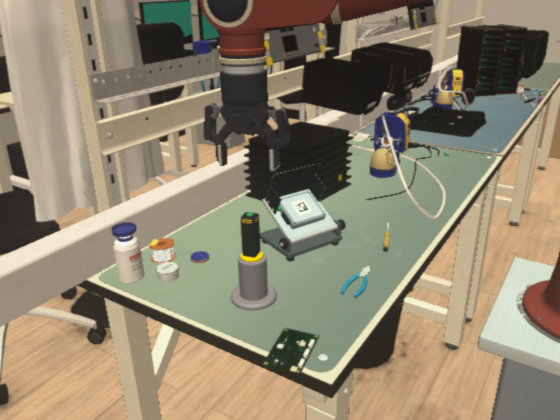

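The final picture shows the reader upright and seated in its stand at (252,250), at the same height as at the start. The easel and the other items haven't moved, and the gripper is clear.

```bash
python3 -c "
from station import ctrl
print(ctrl.finish_job())"
```

```text
the job is handed in; nothing more can be done
None
```

The job is handed in at about 22 s: I pressed the reader's nose on the label at about 4.5 N for about 3 s, then put it back upright and fully seated in its stand and let go; in the last picture the easel and bench items looked unmoved, but no verdict came back.

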